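# Find the tin of pattern weights by heft

## Task

One of the three identical closed tins on the wooden board holds the steel pattern weights and is clearly the heaviest: starting with the left one (seen from the robot) and working to the right, lift each tin a few centimetres straight up off its cork spot to feel its weight and set it back upright on the same spot before lifting the next. Then hold up the heaviest at least 12 cm above the board, upright and still, and finish while still holding it, with the other two standing on their spots (if the last tin proves the heaviest you may simply raise it). Keep the tins upright and leave everything else on the table where it is.

Things in the scene. Friction and masses are not known exactly. Their poses are not given: they have to be found in the camera images.
- board: fixed flat wooden board on the table, 110 (x) by 340 (y) by 12 thick, with three cork discs in a row 110 apart along its y axis; origin at the centre of its underside, +y is the left end seen from the robot. It may be turned up to 0.3 rad
- spot_left (a point): centre of the left cork disc (diameter 70, flush) on the board, at the level of the board's top; 110 to +y of the middle one. One tin stands here at the start, within 5 mm of the centre
- spot_middle (a point): centre of the middle cork disc (diameter 70, flush) on the board, at the level of the board's top; at the board's centre. One tin stands here at the start, within 5 mm of the centre
- spot_right (a point): centre of the right cork disc (diameter 70, flush) on the board, at the level of the board's top; 110 to -y of the middle one. One tin stands here at the start, within 5 mm of the centre
- tin_a_centre (a point): centre (half-way up) of one of three closed round tins of bare metal, all alike to the eye: diameter 52, height 50 (centre 25 above its foot), straight-sided, flat slip lid that stays on; z is up along its axis. It can be gripped across its diameter anywhere on its side. Each weighs between 0.1 and 0.7 kg; the heaviest outweighs either other by at least 0.2 kg. Which tin stands where and which is the heaviest are drawn afresh each time. What is inside may shift a few mm.
- tin_b_centre (a point): centre (half-way up) of one of three closed round tins of bare metal, all alike to the eye: diameter 52, height 50 (centre 25 above its foot), straight-sided, flat slip lid that stays on; z is up along its axis. It can be gripped across its diameter anywhere on its side. Each weighs between 0.1 and 0.7 kg; the heaviest outweighs either other by at least 0.2 kg. Which tin stands where and which is the heaviest are drawn afresh each time. What is inside may shift a few mm.
- tin_c_centre (a point): centre (half-way up) of one of three closed round tins of bare metal, all alike to the eye: diameter 52, height 50 (centre 25 above its foot), straight-sided, flat slip lid that stays on; z is up along its axis. It can be gripped across its diameter anywhere on its side. Each weighs between 0.1 and 0.7 kg; the heaviest outweighs either other by at least 0.2 kg. Which tin stands where and which is the heaviest are drawn afresh each time. What is inside may shift a few mm.
- tin_a: the tin whose centre is tin_a_centre; origin at the centre of its foot
- tin_b: the tin whose centre is tin_b_centre; origin at the centre of its foot
- tin_c: the tin whose centre is tin_c_centre; origin at the centre of its foot
- thimble: bystander, to be left alone: pale metal thimble, diameter 19, height 22, just in front of the board between the left and middle spots; origin under its centre
- bobbin: bystander, to be left alone: white bobbin, diameter 20, height 12, just in front of the board between the middle and right spots; origin under its centre
- chalk_block: bystander, to be left alone: flat pale chalk block 28x40x9, just behind the board between the middle and right spots; origin under its centre
- tape_measure: bystander, to be left alone: round red tape measure, diameter 53, height 18, with its tape end out, on the right of the table; origin under the drum-and-tape's middle
- thread_mustard: bystander, to be left alone: yellow thread spool 36x52x52 with a loose end, on the left of the table; origin under its centre
- machine_oil: bystander, to be left alone: slim oil bottle with a red spout, diameter 32, height 96, on the right; origin under its centre
- fabric_marker: bystander, to be left alone: marker pen 127 long, 13 thick, lying on the left; origin under its centre
Things that resemble listed ones, but are neither listed nor needed, are in the scene too. What is shaped like the tin_a but pink is not meant. What is shaped like the tin_b but pink is not meant.

How it is judged:
By the outcome, as a careful person would: the job done as asked, in the order asked, and still so for the second after the job is handed in, while the arm keeps its last pose, push and grip.
It also fails if it takes over 72 s, if anything falls off the work surface, if the arm or the gripper's body presses on something with over 40 N, if the wrist force passes 120 N, or if a joint passes its speed limit or range.

## Robot

A 7-joint arm with a two-finger parallel gripper is mounted at the origin on a cart in front of the work surface, level with it; the furniture and walls round the work are solid. World frame = base frame: x ahead of the robot, y to its left, z up, the work surface at z = 0. Lengths are in m, angles in rad, forces in N, time in s.
With the tool pointing down it reaches from about 0.425 to 0.875 m from the base axis. Payload 8.4 kg.
Tool frame: the origin (TCP) lies between the finger pads; the fingertips stand 17 mm ahead of it and the grasp point (between the pads) lies 2 mm behind it; z points along the fingers, y is the line along which they close (so a half turn about z gives the same grasp; the last joint's range is limited). The gripper opens to 85 mm and grips with 20 to 120 N. Pads are 22 mm wide; open, the fingers measure 114 mm over their backs; the gripper's body (76 mm by 85 mm) begins 54 mm behind the grasp point. The pads swing forward as they close: fully open they stand 13 mm farther back than shut.
Start: joints at [-1.232, 0.333, 0.04, 1.465, -0.013, 1.343, -0.059], TCP at [0.276, 0.589, 0.248] pointing down, gripper open.
Joint ranges: [-2.58, 2.58], [-0.38, 2.09], [-1.3, 1.39], [0.25, 2.4], [-1.5, 4.64], [0.08, 2.09], [-2.65, 2.65]. Speed limits (rad/s): [2.22, 2.22, 2.79, 2.79, 3.14, 3.14, 3.14].

## Interface

Orientations are given as [roll, pitch, yaw] about the fixed x, y, z axes, in that order (R = Rz(yaw) Ry(pitch) Rx(roll)).
In Python, from rig import ctrl, imaging gives the robot as it stands.
- The arm moves only by the tool apply_moves, never from a script. Its arguments are lists of equal length, an entry for each row: "xyz": the shift along the tool's x, y, z in mm, a list of three; "yaw": the turn about the tool's z in degrees; "grip": the finger opening in mm, from 0 to 85.4. In form: {"xyz": [[x, y, z], ...], "yaw": [yaw, ...], "grip": [grip, ...]}. A call has exactly 5 rows; each row is the pose to reach, as a shift and turn from the pose commanded when the call began, along the tool's axes at that moment; what a row does not reach only later rows make up. A row lasts 1/8 s, in which the tool goes at most 62.5 mm and 10.7 degrees, less where a joint would pass 70% of its speed; a pose out of reach is approached as far as the arm can. A call with a gripper value outside its range is refused whole. The fingers move at their own pace and stop on an object; "squeeze" is the grip in N (left out, the last holds). Time passes only in rows, so rows that repeat a pose let the fingers close, or fill a call up. It gives the time, the measured TCP pose, the force and the opening at its end, in the units of the state.
- ctrl.get_obs(): the state, without advancing time (a new reading comes with each control period).
- imaging.capture(name): name is "scene" or "side" or "wrist"; returns the picture (384x512x3 uint8, red, green, blue); there is no depth.
- imaging.camera_info(name): a dict with "camera_matrix" (3x3 intrinsics, pixels), "pose" (4x4, takes a point from camera to world coordinates). Camera axes: x right, y down, z forward; pixel columns grow to the right and rows downward; lengths in m; the calibration is good to about 2 mm. A picture is of the moment at which its call begins: read the wrist's pose just before it. camera_info takes no time and is no camera call; for the wrist camera it gives the pose at the moment of the call.
- ctrl.close_job(): hands the job in, once; it reports no verdict.
The state is a dict: "time_s": time; "qpos": joint angles; "dq": joint speeds; "joint_torque": joint torques, N m; "eef_pos": TCP position; "ee_rot": TCP orientation; "contact_force": force on the tool from outside, world axes, zero at the start; "moment": the same for the moment, N m; "grip_width": opening from 0.0 (shut) to 1.0 (fully open).
Only numpy, scipy, OpenCV 4.12 (cv2) and the standard library are available. Lean on these libraries where they do the work, as an engineer would, in place of code of your own. Each camera call takes 0.05 s, during which the arm holds its last target. There are 200 camera calls.

## Working session

There is one attempt and no reset: what is moved stays moved. The work goes in short steps, Python scripts to look and compute and a tool call to move; the robot and the scene stay as the last step left them, time stands still between calls to the robot, and variables do not carry over. Pictures are saved under pics/ and viewed, on a budget of 10 in all, crops included, one or two more only if the job needs it, and the job is handed in when it is done.

Besides the shell and the picture viewer there is one more tool, called after "Emit:" as name(argument=value, ...), one argument or row to a line, values as JSON. apply_moves: Moves the arm, as the interface text tells. Its arguments: {"type":"object","properties":{"xyz":{"type":"array"},"yaw":{"type":"array"},"grip":{"type":"array"},"squeeze":{"type":"number"}},"required":["xyz","yaw","grip"]}

```bash
mkdir -p pics; ls; python3 - <<'E'
from rig import ctrl, imaging
import cv2,numpy as np
o=ctrl.get_obs(); print({k:np.round(v,3).tolist() for k,v in o.items()})
for n in("scene","side"):
    im=imaging.capture(n); cv2.imwrite(f"pics/{n}0.png",im[:,:,::-1])
    print(n,imaging.camera_info(n))
a=cv2.imread("pics/scene0.png")
E
```

```text
pics
{'time_s': 0.0, 'qpos': [-1.232, 0.334, 0.04, 1.466, -0.013, 1.343, -0.059], 'dq': [-0.0, -0.001, -0.0, 0.004, 0.0, -0.001, -0.001], 'joint_torque': [-0.0, -65.856, 1.366, -40.555, 0.017, 0.013, 0.0], 'eef_pos': [0.275, 0.588, 0.247], 'ee_rot': [-3.14, 0.0, 2.704], 'contact_force': [0.426, -0.434, 0.188], 'moment': [0.006, 0.024, 0.015], 'grip_width': 1.005}
scene {'camera_matrix': array([[351.88536093,   0.        , 247.12462741],
       [  0.        , 351.88536093, 190.95104855],
       [  0.        ,   0.        ,   1.        ]]), 'pose': array([[-0.78237443, -0.32369736,  0.53208107, -0.01431691],
       [-0.62274494,  0.41878016, -0.66091748,  0.75874481],
       [-0.00888775, -0.84843573, -0.52922378,  0.66835924],
       [ 0.        ,  0.        ,  0.        ,  1.        ]])}
side {'camera_matrix': array([[387.17688183,   0.        , 261.17599816],
       [  0.        , 387.17688183, 192.96061742],
       [  0.        ,   0.        ,   1.        ]]), 'pose': array([[ 0.90325502, -0.26727768,  0.33569781,  0.16673601],
       [-0.42883145, -0.59014312,  0.68398442, -0.82511324],
       [ 0.01529598, -0.76177014, -0.64766681,  0.86496914],
       [ 0.        ,  0.        ,  0.        ,  1.        ]])}
```

View pics/scene0.png

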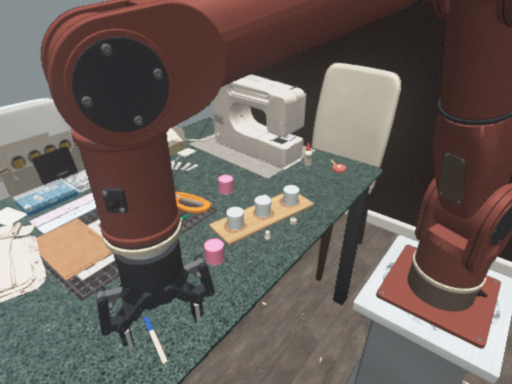

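View pics/side0.png

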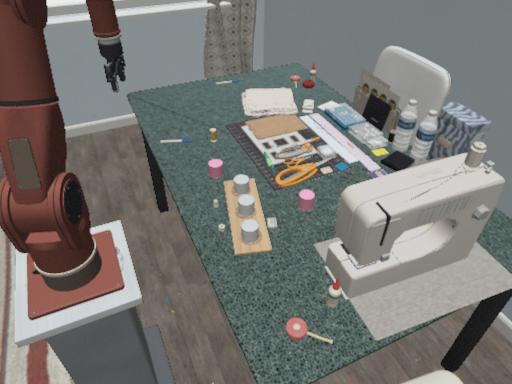

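Scene view: tin lids at about (236,213), (263,200) and (291,190). Side view: lids at about (241,182), (246,202) and (250,226), with the pink decoys well off the board. Next I'll measure the board and lids.

```bash
cat > h.py <<'E'
import numpy as np,cv2
from rig import ctrl,imaging
def cast(uv,z,K,P):
    d=np.c_[np.atleast_2d(uv),np.ones(len(np.atleast_2d(uv)))]@np.linalg.inv(K).T@P[:3,:3].T
    return (P[:3,3]+d*((z-P[2,3])/d[:,2:]))[:,:2]
def info(n):
    c=imaging.camera_info(n); return c["camera_matrix"],c["pose"]
E
python3 - <<'E'
from h import *
for n,roi in(("side",(215,170,75,85)),("scene",(205,180,115,62))):
    im=cv2.imread(f"pics/{n}0.png");K,P=info(n);x,y,w,h=roi
    c=im[y:y+h,x:x+w];hsv=cv2.cvtColor(c,cv2.COLOR_BGR2HSV)
    m=cv2.inRange(hsv,(8,80,90),(25,255,255))
    k,l,s,_=cv2.connectedComponentsWithStats(m);m=(l==1+s[1:,4].argmax())
    pts=np.argwhere(m)[:,::-1]+[x,y]
    W=cast(pts,.012,K,P);print(n,"board rect",cv2.minAreaRect(W.astype(np.float32)))
    cv2.imwrite(f"pics/c_{n}.png",cv2.resize(c,None,fx=6,fy=6,interpolation=cv2.INTER_NEAREST))
E
```

```text
side board rect ((0.7115510702133179, 0.11897926032543182), (0.09994333982467651, 0.05005868151783943), 61.46699905395508)
scene board rect ((0.5187815427780151, 0.014801740646362305), (0.3427855372428894, 0.11631529033184052), 74.49909210205078)
```

```bash
python3 - <<'E'
from h import *
for n,uv in(("side",[(241,182),(246,202),(250,226)]),("scene",[(236,213),(263,200),(291,190)])):
    print(n,cast(uv,.062,*info(n)).round(3).tolist())
E
```

```text
side [[0.546, 0.101], [0.521, 0.003], [0.49, -0.098]]
scene [[0.545, 0.118], [0.523, 0.013], [0.486, -0.091]]
```

View pics/c_scene.png

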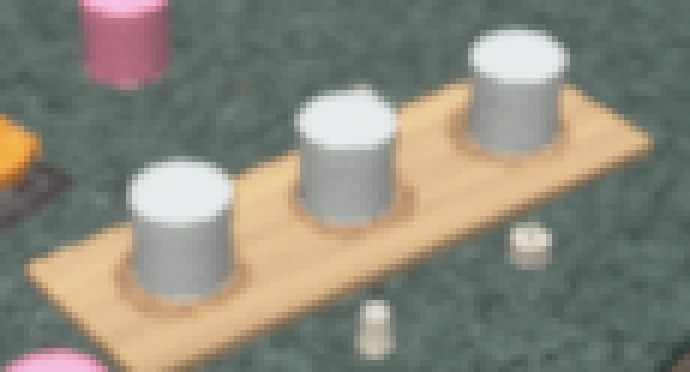

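The scene view agrees with the board fit: centre (0.519, 0.015), yaw about -0.27 rad. I'll move above the left tin, closing across the board.

Emit:
apply_moves(
  xyz=[
    [-45,-32,0],
    [-90,-64,0],
    [-135,-96,0],
    [-180,-128,0],
    [-225,-160,0],
  ],
  yaw=[10,20,30,40,50],
  grip=[85,85,85,85,85],
)

```text
time_s: 0.72
eef_pos: [0.4121, 0.3465, 0.2481]
ee_rot: [-3.141, 0.0, 1.825]
contact_force: [0.2, -0.2, 0.1]
grip_width: 1.001
```

Emit:
apply_moves(
  xyz=[
    [-52,14,10],
    [-104,28,20],
    [-156,42,30],
    [-208,56,40],
    [-258,71,50],
  ],
  yaw=[10,20,30,30.5,30.5],
  grip=[85,85,85,85,85],
)

```text
time_s: 1.35
eef_pos: [0.547, 0.1157, 0.1979]
ee_rot: [-3.141, -0.0, 1.299]
contact_force: [0.6, 0.5, 1.4]
grip_width: 0.996
```

```bash
python3 - <<'E'
from h import *
o=ctrl.get_obs();K,P=info("wrist")
im=imaging.capture("wrist"); cv2.imwrite("pics/w1.png",im[:,:,::-1]); np.savez("w1",K=K,P=P)
print(o["eef_pos"],o["ee_rot"],P.round(3))
S=np.array([[.548,.121],[.519,.015],[.489,-.091]])
for s in S:
    p=np.linalg.inv(P)@[*s,.062,1];q=K@p[:3];print((q/q[2]).round(0))
E
```

```text
[0.54696678 0.11570033 0.19792327] [-3.14147228e+00 -4.72282589e-05  1.29869837e+00] [[ 0.963 -0.255 -0.085  0.569]
 [-0.269 -0.914 -0.304  0.193]
 [-0.     0.316 -0.949  0.322]
 [ 0.     0.     0.     1.   ]]
[258. 174.   1.]
[259. 279.   1.]
[258. 362.   1.]
```

View pics/w1.png

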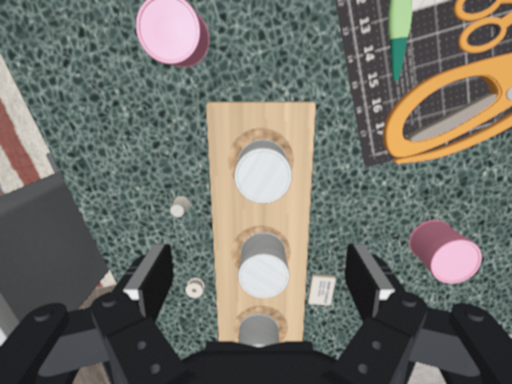

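The wrist view shows the left lid at about (263,175), the middle lid at about (264,275), and the right one partly hidden. I'll refine the lid centres and board from this picture.

```bash
python3 - <<'E'
from h import *
im=cv2.imread("pics/w1.png");d=np.load("w1.npz");K,P=d["K"],d["P"]
hsv=cv2.cvtColor(im,cv2.COLOR_BGR2HSV)
m=cv2.inRange(hsv,(0,0,190),(179,40,255));m[:130]=0;m[:,:225]=0;m[:,305:]=0;m[305:]=0
cs,_=cv2.findContours(m,cv2.RETR_EXTERNAL,cv2.CHAIN_APPROX_NONE)
for c in cs:
    if cv2.contourArea(c)>500:
        (u,v),_=e=cv2.minEnclosingCircle(cast(c[:,0].astype(float),.062,K,P).astype(np.float32)); print("lid",e, cv2.fitEllipse(c))
b=cv2.inRange(hsv,(8,60,90),(25,255,255));k,l,s,_=cv2.connectedComponentsWithStats(b[:330,200:325])
i=1+s[1:,4].argmax();pts=np.argwhere(l==i)[:,::-1]+[200,0]
W=cast(pts,.012,K,P).astype(np.float32);r=cv2.minAreaRect(W);print(r,cv2.boxPoints(r))
E
```

```text
lid ((0.5243184566497803, 0.016315685585141182), 0.026157096028327942) ((263.2406921386719, 275.83392333984375), (43.08855056762695, 50.650630950927734), 88.81307220458984)
lid ((0.5515952110290527, 0.11767397820949554), 0.02600735053420067) ((262.7489318847656, 175.5870361328125), (54.38201141357422, 56.658851623535156), 88.35116577148438)
((0.5287986993789673, 0.04289869964122772), (0.28183475136756897, 0.10989780724048615), 74.46234130859375) [[ 0.43811014 -0.07814953]
 [ 0.5439917  -0.10758805]
 [ 0.6194873   0.16394693]
 [ 0.5136057   0.19338545]]
```

Emit:
apply_moves(
  xyz=[
    [3,4,40],
    [3,4,80],
    [3,4,120],
    [3,4,150],
    [3,4,160],
  ],
  yaw=[0,0,0,0,0],
  grip=[85,85,85,85,85],
  squeeze=40,
)

```text
time_s: 2.02
eef_pos: [0.5498, 0.1188, 0.0364]
ee_rot: [-3.139, 0.002, 1.299]
contact_force: [-0.5, -0.1, 0.7]
grip_width: 1.0
```

Emit:
apply_moves(
  xyz=[
    [0,0,0],
    [0,0,0],
    [0,0,0],
    [0,0,0],
    [0,0,0],
  ],
  yaw=[0,0,0,0,0],
  grip=[75,65,55,45,45],
  squeeze=40,
)

```text
time_s: 2.65
eef_pos: [0.552, 0.1194, 0.0397]
ee_rot: [3.14, -0.001, 1.299]
contact_force: [-1.3, -0.8, 6.2]
grip_width: 0.607
```

Emit:
apply_moves(
  xyz=[
    [0,0,0],
    [0,0,0],
    [0,0,-3],
    [0,0,-8],
    [0,0,-15],
  ],
  yaw=[0,0,0,0,0],
  grip=[40,40,40,40,40],
  squeeze=60,
)

```text
time_s: 3.28
eef_pos: [0.5507, 0.119, 0.0533]
ee_rot: [-3.141, 0.001, 1.299]
contact_force: [0.5, 1.1, -6.9]
grip_width: 0.599
```

Emit:
apply_moves(
  xyz=[
    [0,0,-10],
    [0,0,-20],
    [0,0,-25],
    [0,0,-25],
    [0,0,-25],
  ],
  yaw=[0,0,0,0,0],
  grip=[40,40,40,40,40],
)

```text
time_s: 3.9
eef_pos: [0.5509, 0.1191, 0.078]
ee_rot: [-3.141, 0.0, 1.299]
contact_force: [-0.8, -0.2, -7.1]
grip_width: 0.605
```

Emit:
apply_moves(
  xyz=[
    [0,0,0],
    [0,0,0],
    [0,0,0],
    [0,0,0],
    [0,0,0],
  ],
  yaw=[0,0,0,0,0],
  grip=[40,40,40,40,40],
)

```text
time_s: 4.53
eef_pos: [0.5512, 0.1191, 0.0783]
ee_rot: [-3.142, 0.0, 1.299]
contact_force: [-0.2, -0.2, -6.1]
grip_width: 0.603
```

```bash
cat > feel.py <<'E'
from h import *
for i in range(4):
    imaging.capture("side"); o=ctrl.get_obs(); print(np.round(o["contact_force"],2),np.round(o["joint_torque"],2),np.round(o["eef_pos"],4),np.round(o["ee_rot"],3),round(o["grip_width"],3),o["time_s"])
E
python3 feel.py
```

```text
[ 0.12  0.69 -5.96] [ 0.00e+00 -5.64e+01  7.38e+00 -3.62e+01  1.00e-02  1.00e-02  0.00e+00] [0.5512 0.1192 0.0783] [-3.142  0.     1.299] 0.602 4.575
[-0.38  0.23 -5.97] [ 0.000e+00 -5.640e+01  7.380e+00 -3.621e+01  1.000e-02  1.000e-02
  0.000e+00] [0.5512 0.1192 0.0783] [3.142 0.    1.299] 0.603 4.625
[ 0.54  0.33 -6.16] [ 0.000e+00 -5.640e+01  7.380e+00 -3.621e+01  1.000e-02  1.000e-02
 -0.000e+00] [0.5512 0.1191 0.0783] [-3.142  0.     1.299] 0.597 4.675
[-0.19 -0.5  -6.04] [ 0.000e+00 -5.641e+01  7.380e+00 -3.621e+01  1.000e-02  1.000e-02
  0.000e+00] [0.5512 0.1191 0.0783] [3.142 0.    1.299] 0.602 4.725
```

Left tin: about 6.0 N. I'll set it back.

Emit:
apply_moves(
  xyz=[
    [0,0,12],
    [0,0,24],
    [0,0,32],
    [0,0,37],
    [0,0,39],
  ],
  yaw=[0,0,0,0,0],
  grip=[40,40,40,40,40],
)

```text
time_s: 5.35
eef_pos: [0.5509, 0.119, 0.0398]
ee_rot: [-3.14, 0.0, 1.299]
contact_force: [-11.9, -1.9, 19.4]
grip_width: 0.6
```

Emit:
apply_moves(
  xyz=[
    [0,0,0.5],
    [0,0,1],
    [0,0,1],
    [0,0,1],
    [0,0,1],
  ],
  yaw=[0,0,0,0,0],
  grip=[40,40,40,40,40],
  squeeze=20,
)

```text
time_s: 5.98
eef_pos: [0.5509, 0.119, 0.0398]
ee_rot: [-3.14, -0.0, 1.298]
contact_force: [-11.0, -2.9, 14.8]
grip_width: 0.597
```

Emit:
apply_moves(
  xyz=[
    [0,0,-1],
    [0,0,-1.5],
    [0,0,-1.5],
    [0,0,-1.5],
    [0,0,-1.5],
  ],
  yaw=[0,0,0,0,0],
  grip=[40,40,56,70,85],
)

```text
time_s: 6.6
eef_pos: [0.5516, 0.1192, 0.0401]
ee_rot: [3.141, -0.0, 1.299]
contact_force: [-0.0, 0.1, -0.2]
grip_width: 0.989
```

Emit:
apply_moves(
  xyz=[
    [0,0,0],
    [0,0,0],
    [0,0,-20],
    [0,0,-50],
    [0,0,-90],
  ],
  yaw=[0,0,0,0,0],
  grip=[85,85,85,85,85],
)

```text
time_s: 7.22
eef_pos: [0.5506, 0.1189, 0.1301]
ee_rot: [-3.14, 0.001, 1.299]
contact_force: [0.6, 0.5, -0.8]
grip_width: 0.994
```

Emit:
apply_moves(
  xyz=[
    [-25,1,-10],
    [-55,1,-15],
    [-85,2,-15],
    [-106,2,-15],
    [-106,2,-15],
  ],
  yaw=[0,0,0,0,0],
  grip=[85,85,85,85,85],
)

```text
time_s: 7.85
eef_pos: [0.524, 0.0146, 0.1445]
ee_rot: [-3.141, 0.0, 1.296]
contact_force: [0.4, 0.1, 0.4]
grip_width: 0.994
```

```bash
cat > look.py <<'E'
import sys
from h import *
o=ctrl.get_obs();K,P=info("wrist");im=imaging.capture("wrist")
cv2.imwrite(f"pics/{sys.argv[1]}.png",im[:,:,::-1])
hsv=cv2.cvtColor(im,cv2.COLOR_RGB2HSV)
m=cv2.inRange(hsv,(0,0,185),(179,40,255))
m[:,:200]=0;m[:,330:]=0
cs,_=cv2.findContours(m,cv2.RETR_EXTERNAL,cv2.CHAIN_APPROX_NONE)
for c in cs:
    if cv2.contourArea(c)>500: print("lid",cv2.minEnclosingCircle(cast(c[:,0].astype(float),.062,K,P).astype(np.float32)),cv2.boundingRect(c))
print(o["eef_pos"])
E
python3 look.py w2
```

```text
lid ((0.48897793889045715, -0.09156627953052521), 0.02585381455719471) (223, 299, 61, 47)
lid ((0.5242241621017456, 0.015802279114723206), 0.02584102749824524) (224, 166, 70, 66)
lid ((0.5507118701934814, 0.11712932586669922), 0.025574641302227974) (214, 0, 82, 86)
[0.52396714 0.01458659 0.14453925]
```

View pics/w2.png

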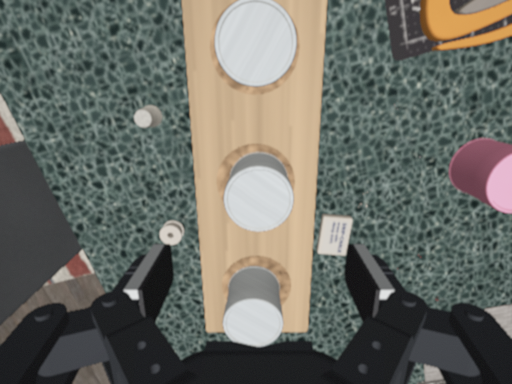

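The left tin is back upright on its cork at (255,42); the middle lid is at (259,198) and the right at (253,322). Next is the middle tin.

Emit:
apply_moves(
  xyz=[
    [1,0,40],
    [1,0,75],
    [1,0,95],
    [1,0,104],
    [1,0,104],
  ],
  yaw=[0,0,0,0,0],
  grip=[85,85,85,85,70],
  squeeze=40,
)

```text
time_s: 8.52
eef_pos: [0.5248, 0.018, 0.0405]
ee_rot: [-3.141, 0.0, 1.3]
contact_force: [0.0, 0.7, 0.7]
grip_width: 0.824
```

Emit:
apply_moves(
  xyz=[
    [0,0,0],
    [0,0,0],
    [0,0,0],
    [0,0,0],
    [0,0,0],
  ],
  yaw=[0,0,0,0,0],
  grip=[60,52,45,40,40],
  squeeze=60,
)

```text
time_s: 9.15
eef_pos: [0.5255, 0.0177, 0.0421]
ee_rot: [3.141, -0.001, 1.299]
contact_force: [-3.5, 0.9, 8.9]
grip_width: 0.603
```

Emit:
apply_moves(
  xyz=[
    [0,0,-3],
    [0,0,-10],
    [0,0,-20],
    [0,0,-30],
    [0,0,-40],
  ],
  yaw=[0,0,0,0,0],
  grip=[40,40,40,40,40],
)

```text
time_s: 9.78
eef_pos: [0.525, 0.0174, 0.0817]
ee_rot: [3.141, -0.0, 1.299]
contact_force: [1.0, -1.2, -3.4]
grip_width: 0.598
```

Emit:
apply_moves(
  xyz=[
    [0,0,0],
    [0,0,0],
    [0,0,0],
    [0,0,0],
    [0,0,0],
  ],
  yaw=[0,0,0,0,0],
  grip=[40,40,40,40,40],
)

```text
time_s: 10.4
eef_pos: [0.5248, 0.0174, 0.0806]
ee_rot: [-3.141, 0.0, 1.299]
contact_force: [0.1, -0.2, -2.1]
grip_width: 0.601
```

```bash
python3 feel.py
```

```text
[-0.11 -0.43 -2.87] [-0.000e+00 -4.707e+01  6.000e+00 -3.439e+01  2.000e-02  1.000e-02
  0.000e+00] [0.5248 0.0174 0.0807] [-3.141  0.     1.299] 0.601 10.45
[ 0.23  0.32 -2.58] [-0.000e+00 -4.707e+01  6.000e+00 -3.440e+01  2.000e-02  1.000e-02
  0.000e+00] [0.5249 0.0174 0.0807] [-3.142  0.     1.299] 0.596 10.5
[-0.88  0.19 -3.43] [ 0.000e+00 -4.707e+01  6.000e+00 -3.441e+01  2.000e-02  1.000e-02
  0.000e+00] [0.5249 0.0175 0.0808] [-3.142  0.     1.299] 0.6 10.55
[ 0.43 -0.97 -2.78] [ 0.000e+00 -4.707e+01  6.000e+00 -3.441e+01  2.000e-02  1.000e-02
  0.000e+00] [0.5249 0.0174 0.0808] [-3.142  0.     1.299] 0.595 10.6
```

Middle tin: about 2.9 N. Setting it down more softly, moved slightly towards the spot centre.

Emit:
apply_moves(
  xyz=[
    [-2,-2,12],
    [-2,-2,24],
    [-2,-2,32],
    [-2,-2,36.5],
    [-2,-2,38],
  ],
  yaw=[0,0,0,0,0],
  grip=[40,40,40,40,40],
)

```text
time_s: 11.22
eef_pos: [0.5224, 0.016, 0.0425]
ee_rot: [-3.141, 0.0, 1.299]
contact_force: [-0.8, 0.7, -2.7]
grip_width: 0.599
```

Emit:
apply_moves(
  xyz=[
    [0,0,0],
    [0,0,0],
    [0,0,0],
    [0,0,0],
    [0,0,0],
  ],
  yaw=[0,0,0,0,0],
  grip=[40,40,40,40,40],
  squeeze=20,
)

```text
time_s: 11.85
eef_pos: [0.5224, 0.0161, 0.0429]
ee_rot: [3.142, -0.0, 1.299]
contact_force: [0.6, -0.1, -3.7]
grip_width: 0.6
```

Still hanging, about 1 mm or so above the board; lower a bit more.

Emit:
apply_moves(
  xyz=[
    [0,0,0.7],
    [0,0,1.2],
    [0,0,1.5],
    [0,0,1.5],
    [0,0,1.5],
  ],
  yaw=[0,0,0,0,0],
  grip=[40,40,40,40,40],
)

```text
time_s: 12.48
eef_pos: [0.5225, 0.0161, 0.0421]
ee_rot: [-3.141, -0.001, 1.299]
contact_force: [-4.7, -0.2, 11.3]
grip_width: 0.598
```

Emit:
apply_moves(
  xyz=[
    [0,0,-0.5],
    [0,0,-0.5],
    [0,0,-0.5],
    [0,0,-0.5],
    [0,0,-0.5],
  ],
  yaw=[0,0,0,0,0],
  grip=[40,40,56,70,85],
)

```text
time_s: 13.1
eef_pos: [0.5225, 0.0161, 0.0418]
ee_rot: [3.141, 0.0, 1.299]
contact_force: [-0.8, 1.1, 0.2]
grip_width: 0.991
```

Emit:
apply_moves(
  xyz=[
    [0,0,0],
    [0,0,0],
    [0,0,-20],
    [0,0,-50],
    [0,0,-90],
  ],
  yaw=[0,0,0,0,0],
  grip=[85,85,85,85,85],
)

```text
time_s: 13.72
eef_pos: [0.5218, 0.016, 0.1322]
ee_rot: [-3.14, 0.001, 1.299]
contact_force: [0.8, 0.7, 1.8]
grip_width: 0.996
```

Emit:
apply_moves(
  xyz=[
    [-25,0,-10],
    [-55,-1,-15],
    [-85,-2,-15],
    [-112,-2,-15],
    [-112,-2,-15],
  ],
  yaw=[0,0,0,0,0],
  grip=[85,85,85,85,85],
)

```text
time_s: 14.35
eef_pos: [0.4891, -0.0941, 0.1464]
ee_rot: [-3.141, 0.0, 1.294]
contact_force: [0.2, 0.3, 0.4]
grip_width: 0.997
```

```bash
python3 look.py w3
```

```text
lid ((0.48857277631759644, -0.09244564920663834), 0.02576868049800396) (223, 165, 70, 65)
lid ((0.5217653512954712, 0.013074832037091255), 0.025683945044875145) (221, 0, 83, 76)
[ 0.48908517 -0.09411745  0.14636967]
```

View pics/w3.png

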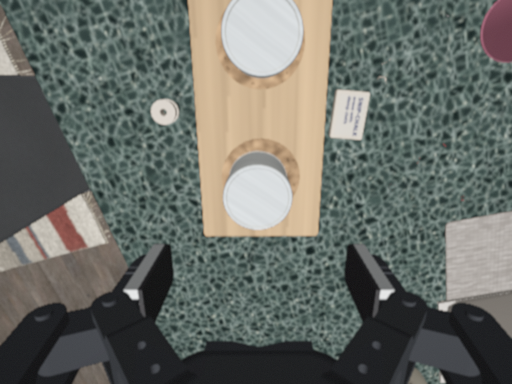

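The middle tin stands on its cork at (262,33), and the right lid is at (258,197). Next is the right tin.

Emit:
apply_moves(
  xyz=[
    [0,0,40],
    [0,0,75],
    [0,0,95],
    [0,0,105],
    [0,0,105],
  ],
  yaw=[0,0,0,0,0],
  grip=[85,85,85,85,70],
  squeeze=40,
)

```text
time_s: 15.02
eef_pos: [0.4901, -0.0909, 0.0414]
ee_rot: [-3.141, 0.001, 1.299]
contact_force: [0.6, 0.0, 0.5]
grip_width: 0.827
```

Emit:
apply_moves(
  xyz=[
    [0,0,0],
    [0,0,0],
    [0,0,0],
    [0,0,0],
    [0,0,0],
  ],
  yaw=[0,0,0,0,0],
  grip=[60,52,45,40,40],
  squeeze=60,
)

```text
time_s: 15.65
eef_pos: [0.491, -0.0912, 0.0431]
ee_rot: [3.14, -0.001, 1.299]
contact_force: [-2.9, 1.2, 10.5]
grip_width: 0.596
```

Emit:
apply_moves(
  xyz=[
    [0,0,-3],
    [0,0,-10],
    [0,0,-20],
    [0,0,-30],
    [0,0,-40],
  ],
  yaw=[0,0,0,0,0],
  grip=[40,40,40,40,40],
)

```text
time_s: 16.27
eef_pos: [0.4905, -0.0913, 0.0827]
ee_rot: [3.141, -0.0, 1.299]
contact_force: [-0.7, 0.9, -1.0]
grip_width: 0.596
```

Emit:
apply_moves(
  xyz=[
    [0,0,0],
    [0,0,0],
    [0,0,0],
    [0,0,0],
    [0,0,0],
  ],
  yaw=[0,0,0,0,0],
  grip=[40,40,40,40,40],
)

```text
time_s: 16.9
eef_pos: [0.4903, -0.0913, 0.0817]
ee_rot: [-3.141, 0.0, 1.299]
contact_force: [-0.3, 0.4, -0.7]
grip_width: 0.601
```

```bash
python3 feel.py
```

```text
[-0.14  0.08 -1.75] [ 0.000e+00 -4.022e+01  5.290e+00 -3.356e+01  2.000e-02  0.000e+00
  0.000e+00] [ 0.4903 -0.0913  0.0817] [-3.141  0.     1.299] 0.602 16.95
[ 0.18  0.75 -1.71] [ 0.000e+00 -4.021e+01  5.290e+00 -3.357e+01  2.000e-02  0.000e+00
  0.000e+00] [ 0.4904 -0.0913  0.0817] [-3.141  0.     1.299] 0.6 17.0
[ 1.05  0.22 -0.84] [ 0.000e+00 -4.021e+01  5.290e+00 -3.357e+01  2.000e-02  0.000e+00
  0.000e+00] [ 0.4904 -0.0913  0.0818] [-3.142  0.     1.299] 0.598 17.05
[-1.29  0.1  -1.12] [ 0.000e+00 -4.021e+01  5.280e+00 -3.358e+01  2.000e-02  0.000e+00
  0.000e+00] [ 0.4904 -0.0913  0.0818] [-3.142  0.     1.299] 0.595 17.1
```

Right tin: about 1.3 N. The left tin is the heaviest (6.0 vs 2.9 vs 1.3 N). Setting the right one back.

Emit:
apply_moves(
  xyz=[
    [0,0,12],
    [0,0,24],
    [0,0,33],
    [0,0,37.5],
    [0,0,39],
  ],
  yaw=[0,0,0,0,0],
  grip=[40,40,40,40,40],
)

```text
time_s: 17.73
eef_pos: [0.49, -0.0914, 0.043]
ee_rot: [-3.14, -0.0, 1.298]
contact_force: [-10.0, 1.6, 25.2]
grip_width: 0.602
```

Emit:
apply_moves(
  xyz=[
    [0,0,0.2],
    [0,0,0.5],
    [0,0,0.5],
    [0,0,0.5],
    [0,0,0.5],
  ],
  yaw=[0,0,0,0,0],
  grip=[40,40,40,40,40],
  squeeze=20,
)

```text
time_s: 18.35
eef_pos: [0.49, -0.0914, 0.0431]
ee_rot: [-3.14, -0.001, 1.298]
contact_force: [-8.5, 0.5, 14.8]
grip_width: 0.598
```

Emit:
apply_moves(
  xyz=[
    [0,0,-1],
    [0,0,-1],
    [0,0,-1],
    [0,0,-1],
    [0,0,-1],
  ],
  yaw=[0,0,0,0,0],
  grip=[40,40,56,70,85],
)

```text
time_s: 18.98
eef_pos: [0.4905, -0.0913, 0.0434]
ee_rot: [3.141, 0.0, 1.299]
contact_force: [0.9, 0.9, 0.4]
grip_width: 0.991
```

Emit:
apply_moves(
  xyz=[
    [0,0,0],
    [0,0,0],
    [0,0,-20],
    [0,0,-60],
    [0,0,-105],
  ],
  yaw=[0,0,0,0,0],
  grip=[85,85,85,85,85],
)

```text
time_s: 19.6
eef_pos: [0.4899, -0.0914, 0.1491]
ee_rot: [-3.141, 0.001, 1.299]
contact_force: [0.6, -0.3, 0.5]
grip_width: 0.995
```

Emit:
apply_moves(
  xyz=[
    [40,1,0],
    [85,1,0],
    [130,2,0],
    [175,2,0],
    [218,2,0],
  ],
  yaw=[0,0,0,0,0],
  grip=[85,85,85,85,85],
)

```text
time_s: 20.23
eef_pos: [0.5511, 0.1198, 0.1483]
ee_rot: [3.142, -0.0, 1.299]
contact_force: [0.1, -0.7, 0.7]
grip_width: 0.996
```

```bash
python3 look.py w4
```

```text
lid ((0.5221278667449951, 0.014687681570649147), 0.02614578604698181) (229, 293, 60, 49)
lid ((0.5509700775146484, 0.1178060919046402), 0.025868337601423264) (225, 169, 69, 64)
[0.55113768 0.11976097 0.14831928]
```

View pics/w4.png

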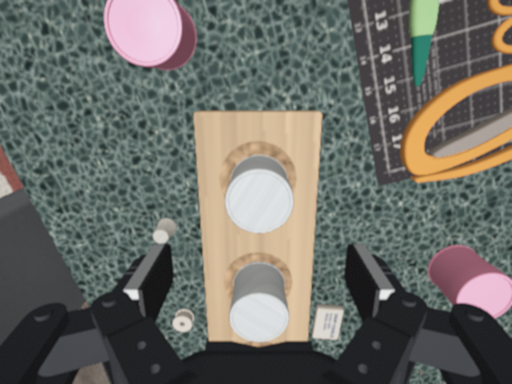

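The left tin at (260,201) is centred below the gripper. Grasp it and lift.

Emit:
apply_moves(
  xyz=[
    [-1,0,40],
    [-1,0,75],
    [-1,0,98],
    [-1,0,108],
    [-1,0,108],
  ],
  yaw=[0,0,0,0,0],
  grip=[85,85,85,85,70],
  squeeze=40,
)

```text
time_s: 20.9
eef_pos: [0.5505, 0.117, 0.0402]
ee_rot: [-3.141, 0.001, 1.299]
contact_force: [0.6, -0.8, -0.3]
grip_width: 0.82
```

Emit:
apply_moves(
  xyz=[
    [0,0,0],
    [0,0,0],
    [0,0,0],
    [0,0,0],
    [0,0,0],
  ],
  yaw=[0,0,0,0,0],
  grip=[60,52,45,40,40],
  squeeze=65,
)

```text
time_s: 21.52
eef_pos: [0.5511, 0.1175, 0.0418]
ee_rot: [3.141, -0.001, 1.299]
contact_force: [-3.9, -0.2, 8.6]
grip_width: 0.597
```

Emit:
apply_moves(
  xyz=[
    [0,0,-3],
    [0,0,-12],
    [0,0,-27],
    [0,0,-47],
    [0,0,-67],
  ],
  yaw=[0,0,0,0,0],
  grip=[40,40,40,40,40],
)

```text
time_s: 22.15
eef_pos: [0.5507, 0.1171, 0.1088]
ee_rot: [3.141, -0.0, 1.299]
contact_force: [0.4, 1.0, -5.2]
grip_width: 0.593
```

Emit:
apply_moves(
  xyz=[
    [0,0,-20],
    [0,0,-40],
    [0,0,-60],
    [0,0,-75],
    [0,0,-85],
  ],
  yaw=[0,0,0,0,0],
  grip=[40,40,40,40,40],
)

```text
time_s: 22.78
eef_pos: [0.5507, 0.1171, 0.1934]
ee_rot: [3.141, -0.001, 1.299]
contact_force: [-0.4, -0.8, -6.6]
grip_width: 0.599
```

Emit:
apply_moves(
  xyz=[
    [0,0,0],
    [0,0,0],
    [0,0,0],
    [0,0,0],
    [0,0,0],
  ],
  yaw=[0,0,0,0,0],
  grip=[40,40,40,40,40],
)

```text
time_s: 23.4
eef_pos: [0.5506, 0.1172, 0.1921]
ee_rot: [-3.141, 0.0, 1.299]
contact_force: [-0.8, 0.1, -5.4]
grip_width: 0.601
```

```bash
python3 feel.py; python3 - <<'E'
from h import *
a=imaging.capture("scene")[150:300,150:350,::-1];b=imaging.capture("side")[130:280,170:370,::-1]
cv2.imwrite("pics/end.png",cv2.resize(np.hstack([a,b]),None,fx=2,fy=2,interpolation=cv2.INTER_CUBIC))
E
```

```text
[ 0.29  0.47 -5.38] [-0.000e+00 -5.001e+01  5.140e+00 -4.127e+01  0.000e+00  1.000e-02
  0.000e+00] [0.5506 0.1172 0.1922] [-3.141  0.     1.299] 0.6 23.45
[ 0.05  0.51 -5.65] [-0.000e+00 -5.001e+01  5.140e+00 -4.128e+01  0.000e+00  1.000e-02
  0.000e+00] [0.5506 0.1172 0.1922] [-3.141  0.     1.299] 0.599 23.5
[-0.06  0.69 -5.94] [-0.000e+00 -5.002e+01  5.140e+00 -4.129e+01  0.000e+00  1.000e-02
  0.000e+00] [0.5506 0.1172 0.1923] [-3.142  0.     1.299] 0.597 23.55
[ 0.28  0.17 -6.61] [ 0.000e+00 -5.002e+01  5.140e+00 -4.130e+01  0.000e+00  1.000e-02
  0.000e+00] [0.5506 0.1172 0.1923] [-3.142  0.     1.299] 0.599 23.6
```

View pics/end.png

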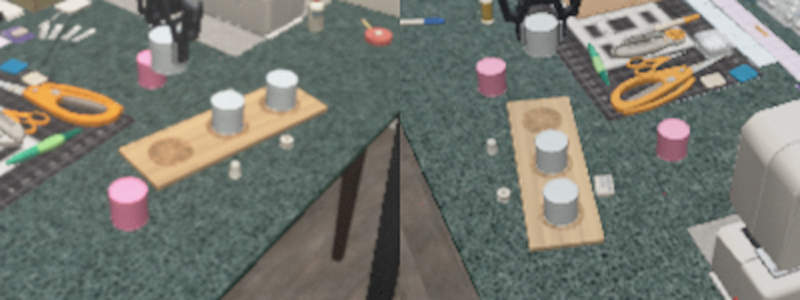

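The tin is held upright about 15 cm up. The other two stand on their corks, and the thimble, bobbin and chalk haven't moved.

```bash
python3 -c "
from rig import ctrl;print(ctrl.close_job())"
```

```text
the job is handed in; nothing more can be done
None
```

The job is handed in with the left tin, the heaviest, held upright about 15 cm above the board. I lifted the tins left to right by about 4 cm each and set every one back upright on its spot before the next.

| Tin | Weight felt |
|---|---|
| Left | about 6.0 N (0.61 kg) |
| Middle | about 2.9 N |
| Right | about 1.3 N |

- **Final hold:** in the last readings the left tin was still and level, the grip steady, and the load still about 6 N.
- **Other items:** the last pictures show the other two tins standing on their corks, and the thimble, bobbin and chalk block in place. I did not check the items farther off separately; the arm did not work near them.
- **Middle tin:** I put it down about 3 mm closer to its spot's centre than where it started.
- **Forces:** setting the tins down pressed them on the board with up to about 25 N in the readings at the end of each move.
- **Time:** about 24 s of the 72 s allowed.
- **Disagreement:** my first hand-read lid positions from the side camera were 7–17 mm off the scene camera in y. The wrist camera agreed with the scene view, so I used that.

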